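Take the combination lock off the dish bay and hold it up

ROBOT

A 7-joint arm with a two-finger parallel gripper is mounted at the origin on a cart in front of the work surface, level with it; the furniture and walls round the work are solid. World frame = base frame: x ahead of the robot, y to its left, z up, the work surface at z = 0. Lengths are in mm, angles in rad, forces in N, time in s.
With the tool pointing down it reaches from about 400 to 925 mm from the base axis. Payload 4.1 kg.
Tool frame: the origin (TCP) lies at the very end of the fingers, on their centre line; the grasp point (between the pads) lies arm.grip_point_offset behind it (arm.grip_point_offset is the distance from the TCP to the grasp point, in mm); z points along the fingers, y is the direction in which the jaws open and shut (so a half turn about z gives the same grasp; the last joint's range is limited). The gripper opens to 85 mm and grips with 20 to 120 N. Pads are 22 mm wide; open, the fingers measure 114 mm over their backs; the gripper's body (76 mm by 85 mm) begins 54 mm behind the grasp point. The pads swing forward as they close: fully open they stand 13 mm farther back than shut.
Start: joints at [1.026, 0.398, 0.045, 1.537, -0.019, 1.207, -0.051], TCP at [280.307, -586.491, 231.347] pointing down, gripper open.
Joint ranges: [-2.82, 2.82], [-0.49, 2.23], [-1.37, 1.46], [0, 2.46], [-1.36, 4.5], [0.23, 2], [-2.94, 2.94]. Speed limits (rad/s): [2.57, 2.57, 3.14, 3.14, 3.14, 3.14, 3.14].

INTERFACE

Orientations are given as a 3x3 rotation matrix whose columns are the frame's x, y, z axes.
In Python, from plant import sensors, viewer, workorder, arm gives the robot as it stands.
- The arm moves only by the tool step_arm, never from a script. Its argument "moves" is text: rows parted by semicolons, each of 7 numbers parted by spaces: the turn, a rotation vector about the world's x, y, z in units of 60 degrees (1.0 is 60 degrees), then the shift along the world's x, y, z in units of 0.1 m (1.0 is 0.1 m), then the gripper command: -1 is shut, 1 is fully open, values between are in proportion. A call has 1 to 20 rows; each row is the pose to reach, as a shift and turn from the pose commanded when the call began; what a row does not reach only later rows make up. A row lasts 1/10 s, in which the tool goes at most 50 mm and 8.59 degrees, less where a joint would pass 70% of its speed; a pose out of reach is approached as far as the arm can. A call with a number of a shift or a turn outside -1 to 1 is refused whole. A call with a gripper value outside its range is refused whole. The fingers move at their own pace and stop on an object; the grip force is fixed at half the most. Time passes only in rows, so rows that repeat a pose let the fingers close. It gives the time, the measured TCP pose, the force and the opening at its end, in the units of the state.
- sensors.observe(): the state, without advancing time (a new reading comes with each control period).
- viewer.grab_frame(name): name is "scene" or "side" or "wrist"; returns a dict with "frame" (400x640x3 uint8, blue, green, red), "fx", "fy", "cx", "cy" (pixels), "extrinsics" (4x4, takes a point from camera to world coordinates). Camera axes: x right, y up, looking along -z (the intrinsics and any distortion apply to the point x, -y, -z); pixel columns grow to the right and rows downward; lengths in mm; the calibration is good to about 2 mm. The wrist camera is an equidistant fisheye: a pixel r from the principal point sees the ray r / f radians off the axis. A picture is of the moment at which its call begins. There is no depth.
- workorder.finish_job(): hands the job in, once; it reports no verdict.
The state is a dict: "clock": time; "qpos": joint angles; "qvel": joint speeds; "tau": joint torques, N m; "tcp_pos": TCP position; "eef_rot": TCP orientation; "wrist_force": force on the tool from outside, world axes, zero at the start; "wrist_torque": the same for the moment, N m; "grip_width": finger opening in mm.
Only numpy, scipy, OpenCV 4.12 (cv2) and the standard library are available. Lean on these libraries where they do the work, as an engineer would, in place of code of your own. Each camera call takes 0.05 s, during which the arm holds its last target. There are 200 camera calls.

TASK

The sample safe has two locked bays: look through the lids and open the combination lock of the bay that holds the culture dishes, turning its dial clockwise click by click until you feel the opening notch and the shackle jumps, then pulling the shackle open. Lift the open lock out of the hasp and finish with it held motionless in the gripper, not put down, dial upward and at least 10 cm above the safe. Leave the other lock and the things on the bench alone.

Things in the scene. Friction and masses are not known exactly. Their poses are not given: they have to be found in the camera images.
- safe: two-bay sample safe, grey steel box 164 (x) x 270 (y) x 78 mm, fixed; origin under its centre on the table, x to its back, y to its left. Front 80 mm: closed deck with a lock before each bay; behind: left bay (centre y +65) and right bay (y -65) under locked lids with clear windows, contents seen from above. Deck and lids are level at 78 mm; the hasp leaf on the lid rises to 84 mm at its knuckle
- dish_stack: stack of three clear round culture dishes, 60 mm across, 47 mm high, shut in one of the two bays (which one differs from start to start); origin under its centre. It tells which lock is wanted
- tube_tray: white tray with two screw-cap tubes lying side by side, 70 x 114 mm, shut in the other bay; origin under its centre
- lock_left: combination lock of the left bay, 0.3 to 0.5 kg, loose, lying on a steel seat between two cheeks 10 mm high that keep it from twisting (2 mm play); dial up, shackle through the eye towards the safe's back. Grey metal body 54 (x) x 50 (y) x 28 mm; origin under its centre, x towards the shackle, z up along the dial's axis. It can slide 4 mm along x before the body meets the eye
- dialgrip_left (a point): centre, at mid height, of the black round fluted dial, 36 mm across, 15 mm high. Body's top face 8 mm below this point; eye and cheeks are lower, so fingers may stand at any yaw. Clicks every 30 degrees (0.15 N m). The number is unknown: the opening notch is 1 to 5 clicks clockwise (seen from above); there the shackle jumps out 5 mm and the dial turns no further. Until then it cannot be drawn
- pointer_left (a point): outer end of the white pointer line on top of the left lock's dial, 15 mm from its axis: shows how far the dial has turned (it does not show the opening number)
- shackle_left (a joint): how far this lock's shackle is drawn out of its body along the lock's x, m: about 0 locked (-0.002 to 0 as the dial clicks), 0.005 once the opening notch is found, 0.016 fully drawn (stop). Beyond 0.005 it takes 1 to 7 N to draw and stays where it is left
- bow_left (a point): point midway between the shackle's two legs, at the height of their axes, where they are gripped across (along the lock's y): round bar 8 mm thick, legs 40 mm over the outside, parallel to the lock's x. 28 mm from the body when locked; moves with the shackle, whose end is 18 mm farther on. Pull along the lock's +x: the body stops at the eye, then the shackle draws out
- eye_left (a point): centre of the fixed steel eye round the shackle's short leg (16 mm to the lock's +y): arch 5 mm thick along x, 25 mm wide, opening 15 mm wide, top 107 mm above the table. Fully drawn, there is a 12 mm gap between the leg's end and the body; with the eye in this gap (body drawn up to the eye, then eased back 1 to 2 mm) the lock lifts straight up and off
- lock_right: combination lock of the right bay, 0.3 to 0.5 kg, loose, lying on a steel seat between two cheeks 10 mm high that keep it from twisting (2 mm play); dial up, shackle through the eye towards the safe's back. Grey metal body 54 (x) x 50 (y) x 28 mm; origin under its centre, x towards the shackle, z up along the dial's axis. It can slide 4 mm along x before the body meets the eye
- dialgrip_right (a point): centre, at mid height, of the black round fluted dial, 36 mm across, 15 mm high. Body's top face 8 mm below this point; eye and cheeks are lower, so fingers may stand at any yaw. Clicks every 30 degrees (0.15 N m). The number is unknown: the opening notch is 1 to 5 clicks clockwise (seen from above); there the shackle jumps out 5 mm and the dial turns no further. Until then it cannot be drawn
- pointer_right (a point): outer end of the white pointer line on top of the right lock's dial, 15 mm from its axis: shows how far the dial has turned (it does not show the opening number)
- shackle_right (a joint): how far this lock's shackle is drawn out of its body along the lock's x, m: about 0 locked (-0.002 to 0 as the dial clicks), 0.005 once the opening notch is found, 0.016 fully drawn (stop). Beyond 0.005 it takes 1 to 7 N to draw and stays where it is left
- bow_right (a point): point midway between the shackle's two legs, at the height of their axes, where they are gripped across (along the lock's y): round bar 8 mm thick, legs 40 mm over the outside, parallel to the lock's x. 28 mm from the body when locked; moves with the shackle, whose end is 18 mm farther on. Pull along the lock's +x: the body stops at the eye, then the shackle draws out
- eye_right (a point): centre of the fixed steel eye round the shackle's short leg (16 mm to the lock's +y): arch 5 mm thick along x, 25 mm wide, opening 15 mm wide, top 107 mm above the table. Fully drawn, there is a 12 mm gap between the leg's end and the body; with the eye in this gap (body drawn up to the eye, then eased back 1 to 2 mm) the lock lifts straight up and off
- timer: digital lab timer, 66 x 62 x 18 mm, bystander; origin under its centre
- marker: marker pen, 12 x 128 x 13 mm, bystander; origin under its centre
- tweezers: plastic tweezers, 11 x 134 x 9 mm, bystander; origin under its centre
- label_roll: roll of white tape, 60 x 60 x 19 mm, bystander; origin under its centre
Mind the look-alikes: they are no part of the job. What is shaped like the lock_right but orange is not meant.

How it is judged:
By the outcome, as a careful person would: the job done as asked, in the order asked, and still so for the second after the job is handed in, while the arm keeps its last pose, push and grip.
It also fails if it takes over 64 s, if anything falls off the work surface, if the arm or the gripper's body presses on something with over 40 N, if the wrist force passes 120 N, or if a joint passes its speed limit or range.

## Working session

There is one attempt and no reset: what is moved stays moved. The work goes in short steps, Python scripts to look and compute and a tool call to move; the robot and the scene stay as the last step left them, time stands still between calls to the robot, and variables do not carry over. Pictures are saved under pics/ and viewed, about 8 in all and at most 12, crops included, and the job is handed in when it is done.

Besides the shell and the picture viewer there is one more tool, called after "Call:" as a command line: name --argument value ..., lists and objects as JSON in quotes. step_arm: Moves the arm, as the interface text tells. Its arguments: {"type":"object","properties":{"moves":{"type":"string"}},"required":["moves"]}

```bash
mkdir -p pics; cat > h.py <<'E'
import numpy as np, cv2
from plant import sensors, viewer, workorder, arm
def grab(n,f):
    d=viewer.grab_frame(n); cv2.imwrite('pics/'+f,d['frame']); np.savez('pics/'+f+'.npz',**{k:np.array(v) for k,v in d.items()}); return d
def ray(d,u,v,fish=False):
    x=(u-float(d['cx']))/float(d['fx']); y=(v-float(d['cy']))/float(d['fy'])
    if fish:
        r=np.hypot(x,y); s=np.sin(r)/max(r,1e-9); c=np.array([x*s,-y*s,-np.cos(r)])
    else: c=np.array([x,-y,-1.])
    E=np.array(d['extrinsics']); return E[:3,3],E[:3,:3]@c
def onz(d,u,v,z,fish=False):
    o,r=ray(d,u,v,fish); return o+r*(z-o[2])/r[2]
E
python3 - <<'E'
from h import *
np.set_printoptions(precision=3,suppress=True)
print(sensors.observe(),arm.grip_point_offset)
a=grab('scene','s0.png');b=grab('side','d0.png')
for d in(a,b):print(d['fx'],d['extrinsics'])
cv2.imwrite('pics/both.png',cv2.resize(np.vstack([a['frame'],b['frame']]),(480,600)))
E
```

```text
{'clock': 0.0, 'qpos': array([ 1.026,  0.399,  0.045,  1.538, -0.019,  1.207, -0.051]), 'qvel': array([-0.   , -0.   ,  0.   , -0.001, -0.001,  0.001, -0.   ]), 'tau': array([  0.   , -47.513,   1.365, -25.422,   0.012,   0.009,  -0.   ]), 'tcp_pos': array([ 280.007, -585.893,  230.255]), 'eef_rot': array([[ 0.902,  0.431, -0.001],
       [ 0.431, -0.902,  0.002],
       [-0.   , -0.002, -1.   ]]), 'wrist_force': array([ 0.601, -0.6  , -0.55 ]), 'wrist_torque': array([0.008, 0.039, 0.031]), 'grip_width': 85.47216141858749} 18.700000000000003
478.9952569954794 [[   0.575    0.441   -0.689 -402.268]
 [  -0.818    0.315   -0.481 -768.045]
 [   0.005    0.841    0.541  787.244]
 [   0.       0.       0.       1.   ]]
397.07105566888407 [[    1.        0.017     0.017   509.514]
 [    0.01      0.371    -0.929 -1180.372]
 [   -0.022     0.929     0.371   528.039]
 [    0.        0.        0.        1.   ]]
```

View pics/s0.png

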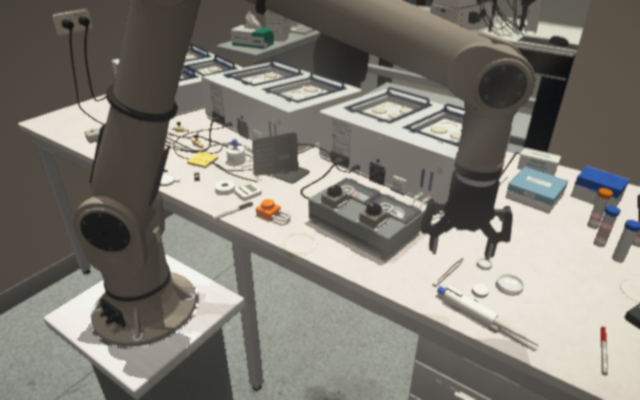

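The scene view shows the safe near pixel (368,215), with lock dials at about (334,191) and (374,211) and an orange decoy lock at (267,208). Next I'll cast rays to the dials.

```bash
python3 - <<'E'
from h import *
a=np.load('pics/s0.png.npz')
for p in [(334,191),(374,211)]:print(onz(a,*p,116))
for p in [(310,192),(345,172),(422,222),(400,240)]:print(onz(a,*p,78))
b=np.load('pics/d0.png.npz')['frame']
cv2.imwrite('pics/d0c.png',cv2.resize(b[100:360,100:540],None,fx=1.8,fy=1.8,interpolation=cv2.INTER_CUBIC))
E
```

```text
[ 495.0225858  -171.98311578  116.        ]
[ 475.09088237 -305.66381973  116.        ]
[502.52533914 -86.74799519  78.        ]
[ 653.7528616  -104.72624555   78.        ]
[ 552.67837885 -403.87950674   78.        ]
[ 453.60507768 -393.02275075   78.        ]
```

View pics/d0c.png

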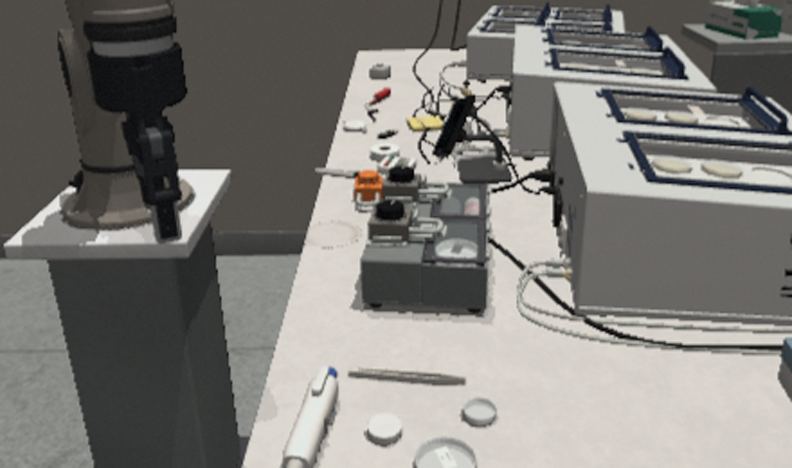

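The side view shows a round dish in the nearer (right) bay and pinkish tubes in the far (left) one, so the right lock looks wanted. I'll confirm this with the wrist camera from above.

Call:
step_arm --moves "-0 0 -0.1 0.3 0.4 0.4 1;0 0 -0.2 0.6 0.7 0.8 1;0 0 -0.35 0.8 1 0.9 1;0 0 -0.45 0.8 1 0.9 1;0 0 -0.57 0.8 1 0.9 1"

```text
clock: 0.6
tcp_pos: [363.2, -484.3, 322.6]
eef_rot: [[0.989, -0.15, 0.002], [-0.15, -0.989, -0.001], [0.002, 0.0, -1.0]]
wrist_force: [-0.5, -0.5, -0.4]
grip_width: 85.4
```

Call:
step_arm --moves "0 0 0 0.4 0.5 0 1;0 0 0 0.8 1 0 1;0 0 0 0.8 1 0 1"

```text
clock: 0.9
tcp_pos: [443.3, -382.0, 320.9]
eef_rot: [[0.989, -0.145, 0.001], [-0.145, -0.989, 0.003], [0.001, -0.003, -1.0]]
wrist_force: [0.7, 1.1, -0.4]
grip_width: 85.4
```

Call:
step_arm --moves "0 0 0 0.2 0.4 0 1;0 0 0 0.2 0.8 0 1;0 0 0 0.2 0.8 0 1;0 0 0 0.2 0.8 0 1"

```text
clock: 1.3
tcp_pos: [460.3, -305.7, 321.2]
eef_rot: [[0.989, -0.148, -0.001], [-0.148, -0.989, -0.0], [-0.001, 0.001, -1.0]]
wrist_force: [-0.4, -1.8, 0.3]
grip_width: 85.6
```

```bash
python3 - <<'E'
from h import *
np.set_printoptions(precision=3,suppress=True)
print(sensors.observe())
a=grab('wrist','w0.png');print(a['fx'],a['cx'],a['cy'],a['extrinsics'])
E
```

```text
{'clock': 1.3, 'qpos': array([ 0.535,  0.169, -0.031,  1.641,  0.006,  1.333, -1.216]), 'qvel': array([ 0.027,  0.015,  0.04 , -0.017,  0.009, -0.002,  0.   ]), 'tau': array([ -1.593, -36.523,  -1.091, -26.239,  -0.211,   0.042,  -0.013]), 'tcp_pos': array([ 460.291, -305.742,  321.193]), 'eef_rot': array([[ 0.989, -0.148, -0.001],
       [-0.148, -0.989, -0.   ],
       [-0.001,  0.001, -1.   ]]), 'wrist_force': array([-0.4  , -1.769,  0.347]), 'wrist_torque': array([-0.068,  0.043, -0.01 ]), 'grip_width': 85.63202696208957}
309.70691628693146 320.18445968843423 204.19925864184057 [[  -0.148    0.951    0.272  529.077]
 [  -0.989   -0.143   -0.04  -315.023]
 [   0.001   -0.275    0.961  463.615]
 [   0.       0.       0.       1.   ]]
```

View pics/w0.png

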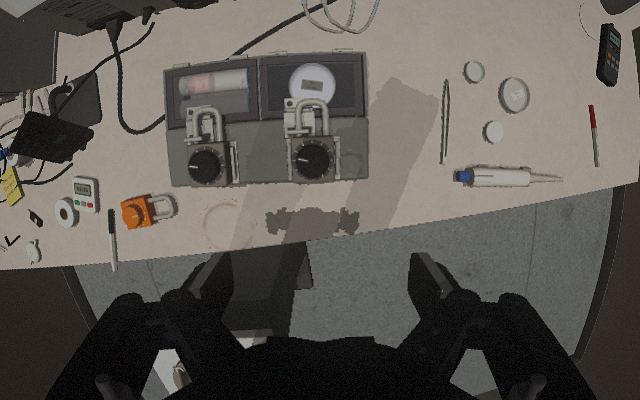

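The wrist view confirms it. The dish stack, a round clear disc at (312,85), is in the right bay, and the tubes at (213,83) are in the left. The right dial is at (313,160), its shackle at (306,112). Now I'll measure them.

```bash
python3 - <<'E'
from h import *
np.set_printoptions(precision=1,suppress=True)
a=np.load('pics/w0.png.npz');f=a['frame']
g=f.max(2)
def blob(g,u,v,w,th):
    s=g[v-w:v+w,u-w:u+w]; m=(s<th).astype(np.uint8); m=cv2.morphologyEx(m,cv2.MORPH_CLOSE,np.ones((5,5)))
    n,l,st,c=cv2.connectedComponentsWithStats(m); i=1+np.argmax(st[1:,4])
    cs,_=cv2.findContours((l==i).astype(np.uint8),0,1); (x,y),r=cv2.minEnclosingCircle(max(cs,key=cv2.contourArea))
    return x+u-w,y+v-w,r,st[i]
for u,v in((313,160),(207,166)):
  x,y,r,st=blob(g,u,v,27,50);print(x,y,r,st)
  for z in(116,123):print(onz(a,x,y,z,True))
s=np.load('pics/s0.png.npz');x,y,r,st=blob(s['frame'].max(2),374,210,14,45);print(x,y,r,st)
o1,r1=ray(s,x,y);u,v,_,_=blob(g,313,160,27,50);o2,r2=ray(a,u,v,True)
k=np.linalg.lstsq(np.c_[r1,-r2],o2-o1,rcond=None)[0];print('tri',o1+k[0]*r1,o2+k[1]*r2)
c=cv2.resize(f[60:200,230:390],None,fx=5,fy=5,interpolation=cv2.INTER_CUBIC)[:600];c=cv2.convertScaleAbs(c,alpha=1.6,beta=15);cv2.imwrite('pics/w0c.png',c)
E
```

```text
314.5596466064453 155.36300086975098 23.568355560302734 [  5   0  39  46 991]
[ 488.2 -302.9  116. ]
[ 489.  -303.2  123. ]
213.97541046142578 161.96721267700195 26.910728454589844 [   8    0   46   45 1106]
[ 500.2 -185.   116. ]
[ 500.8 -187.6  123. ]
373.0 211.5 4.031229019165039 [ 9 15  9  3 14]
tri [ 484.8 -297.8  106. ] [ 486.9 -302.6  105.6]
```

View pics/w0c.png

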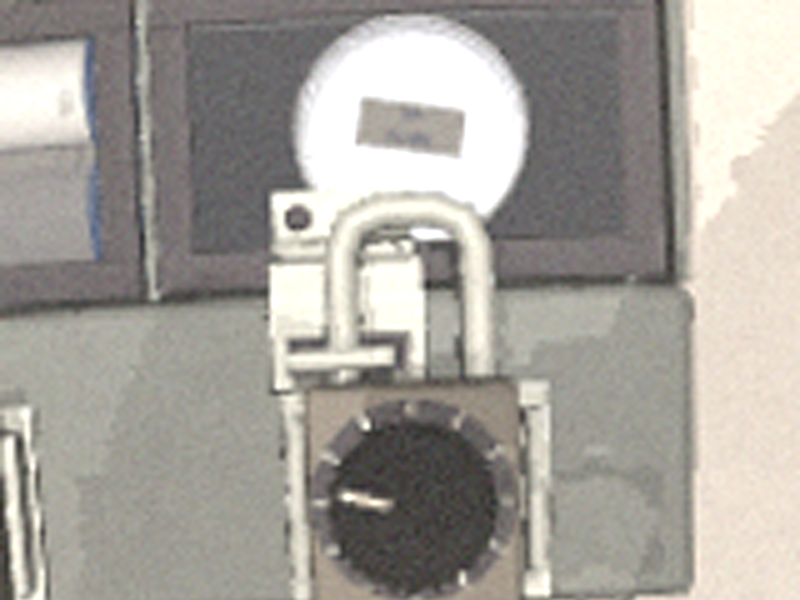

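The crop shows the right dial centre at crop (413,506), its pointer aimed left, the bow legs at columns 342 and 479, the bow's outer end at row 197 and the eye at (340,357).

```bash
python3 - <<'E'
from h import *
np.set_printoptions(precision=1,suppress=True)
a=np.load('pics/w0.png.npz')
P=lambda u,v,z:onz(a,230+u/5,60+v/5,z,True)
print('dial',P(413,506,123),'bow end',P(412,197,98),'legs',P(342,310,94),P(479,310,94),'eye',P(340,357,107))
print('body edge',P(308,385,108),P(520,385,108),P(308,385,104))
print('safe back-right',P(688,292,78),P(692,590,78))
E
```

```text
dial [ 482.9 -300.   123. ] bow end [ 552.  -309.8   98. ] legs [ 528.1 -289.3   94. ] [ 523.2 -321.3   94. ] eye [ 517.5 -288.1  107. ]
body edge [ 512.4 -279.9  108. ] [ 505.  -327.8  108. ] [ 512.2 -279.5  104. ]
safe back-right [ 520.5 -373.6   78. ] [ 445.2 -365.3   78. ]
```

Call:
step_arm --moves "0 0 0.14 0.22 0.06 -0.3 0.25;0 0 0.28 0.22 0.06 -0.6 0.25;0 0 0.42 0.22 0.06 -0.9 0.25;0 0 0.56 0.22 0.06 -1 0.25;0 0 0.7 0.22 0.06 -1 0.25;0 0 0.84 0.22 0.06 -1 0.25;0 0 0.98 0.22 0.06 -1 0.25;0 0 0.98 0.22 0.06 -1 0.25"

```text
clock: 2.15
tcp_pos: [481.4, -302.6, 220.9]
eef_rot: [[0.644, 0.765, -0.001], [0.765, -0.644, -0.0], [-0.001, -0.0, -1.0]]
wrist_force: [0.2, -0.5, -0.1]
grip_width: 53.3
```

Call:
step_arm --moves "0 0 0.14 0 0 -0.2 0.25;0 0 0.28 0 0 -0.4 0.25;0 0 0.42 0 0 -0.6 0.25;0 0 0.42 0 0 -0.7 0.25;0 0 0.42 0 0 -0.7 0.25;0 0 0.42 0 0 -0.7 0.25"

```text
clock: 2.75
tcp_pos: [482.6, -301.2, 151.9]
eef_rot: [[0.257, 0.966, 0.001], [0.966, -0.257, -0.001], [-0.0, 0.001, -1.0]]
wrist_force: [-0.5, -0.9, 0.2]
grip_width: 53.2
```

```bash
python3 - <<'E'
from h import *
np.set_printoptions(precision=3,suppress=True)
print(sensors.observe())
a=grab('wrist','w1.png');b=grab('side','d1.png');print(a['extrinsics'])
c=b['frame'][150:250,220:380]
cv2.imwrite('pics/m1.png',np.vstack([cv2.convertScaleAbs(a['frame'],alpha=1.5,beta=10)[:300],cv2.resize(c,(640,300),interpolation=cv2.INTER_CUBIC)[:300]]))
E
```

```text
{'clock': 2.75, 'qpos': array([ 0.674,  0.335, -0.235,  1.819,  0.091,  0.998,  0.142]), 'qvel': array([-0.003, -0.012, -0.005, -0.012,  0.001, -0.   ,  0.014]), 'tau': array([  0.15 , -40.444,  -1.197, -22.206,   0.017,   0.034,  -0.022]), 'tcp_pos': array([ 482.57 , -301.214,  151.887]), 'eef_rot': array([[ 0.257,  0.966,  0.001],
       [ 0.966, -0.257, -0.001],
       [-0.   ,  0.001, -1.   ]]), 'wrist_force': array([-0.474, -0.92 ,  0.22 ]), 'wrist_torque': array([ 0.02 , -0.003,  0.03 ]), 'grip_width': 53.179560584113304}
[[   0.967    0.247    0.07   500.135]
 [  -0.256    0.929    0.267 -232.816]
 [   0.001   -0.276    0.961  294.291]
 [   0.       0.       0.       1.   ]]
```

View pics/m1.png

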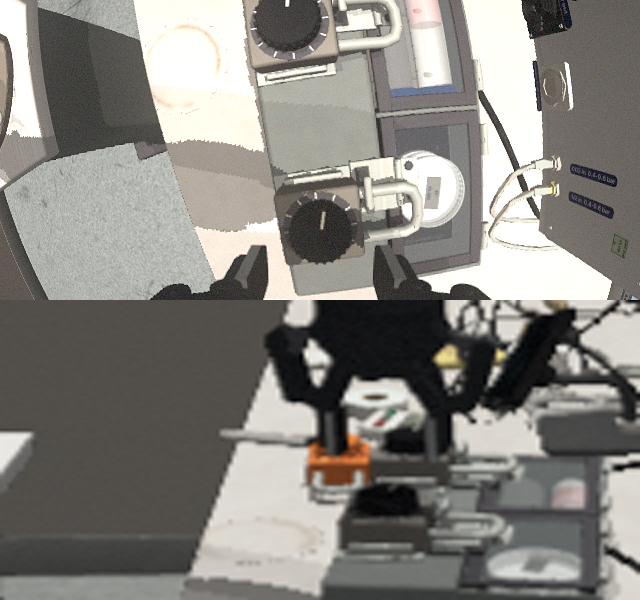

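The wrist view shows the right dial at (322,226), with its pointer end at (324,211) and the fingertips at (262,250) and (380,250). In the side crop the right dial is at (387,495) and the gripper is above and in line with it. I'll check height and centre by triangulation.

```bash
python3 - <<'E'
from h import *
np.set_printoptions(precision=1,suppress=True)
a=np.load('pics/w1.png.npz');b=np.load('pics/d1.png.npz')
o,r=ray(b,220+387/4,150+(492-300)/3);o2,r2=ray(a,322,224,True)
k=np.linalg.lstsq(np.c_[r,-r2],o2-o,rcond=None)[0];print(o+k[0]*r,o2+k[1]*r2)
for z in(119,123,127):print(onz(a,322,224,z,True))
for p in((262,250),(380,250)):print(onz(a,*p,152,True),onz(a,*p,160,True))
c=cv2.convertScaleAbs(a['frame'][160:290,240:420],alpha=1.8,beta=10)
cv2.imwrite('pics/c1.png',cv2.resize(c,None,fx=4.4,fy=4.4,interpolation=cv2.INTER_CUBIC))
E
```

```text
[ 484.4 -293.9  118.5] [ 485.2 -293.9  118.5]
[ 485.3 -293.7  119. ]
[ 485.6 -292.3  123. ]
[ 486.  -290.9  127. ]
[ 454.9 -288.1  152. ] [ 457.5 -285.   160. ]
[ 513.  -303.6  152. ] [ 512.3 -299.6  160. ]
```

View pics/c1.png

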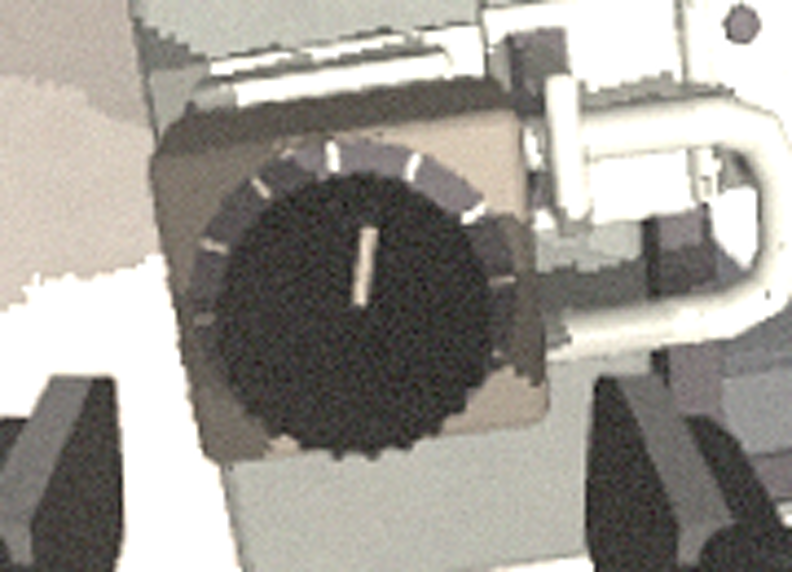

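```bash
python3 - <<'E'
from h import *
np.set_printoptions(precision=1,suppress=True)
a=np.load('pics/w1.png.npz')
P=lambda u,v,z:onz(a,240+u/4.4,160+v/4.4,z,True)
for z in (119,123):
  print(z,'ptr',P(370,228,z),P(358,303,z),'bottom',P(357,455,z),'L/R',P(220,315,z),P(490,315,z))
for z in(104,108):print(z,'body',P(155,155,z),P(520,108,z),P(548,425,z),P(210,462,z))
E
```

```text
119 ptr [ 488.4 -286.6  119. ] [ 484.1 -296.6  119. ] bottom [ 478.  -319.2  119. ] L/R [ 465.2 -293.5  119. ] [ 501.3 -303.1  119. ]
123 ptr [ 488.7 -285.4  123. ] [ 484.5 -295.2  123. ] bottom [ 478.5 -317.2  123. ] L/R [ 466.  -292.1  123. ] [ 501.3 -301.5  123. ]
104 body [ 460.1 -272.5  104. ] [ 512.8 -279.3  104. ] [ 506.1 -329.4  104. ] [ 453.5 -322.   104. ]
108 body [ 460.9 -271.7  108. ] [ 512.6 -278.3  108. ] [ 506.  -327.4  108. ] [ 454.5 -320.1  108. ]
```

Call:
step_arm --moves "0 0 0 0.01 0.01 -0.15 0.25;0 0 0 0.01 0.01 -0.25 0.25;0 0 0 0.01 0.01 -0.32 0.25;0 0 0 0.01 0.01 -0.38 0.25;0 0 0 0.01 0.01 -0.42 0.25;0 0 0 0.01 0.01 -0.42 0.25"

```text
clock: 3.45
tcp_pos: [482.9, -299.3, 108.6]
eef_rot: [[0.253, 0.967, -0.001], [0.967, -0.253, 0.001], [0.0, -0.001, -1.0]]
wrist_force: [0.8, -1.3, 0.2]
grip_width: 53.3
```

Call:
step_arm --moves "0 0 0 0 0 0 -1;0 0 0 0 0 0 -1;0 0 0 0 0 0 -1;0 0 0 0 0 0 -1;0 0 0 0 0 0 -1"

```text
clock: 3.95
tcp_pos: [483.3, -299.6, 110.0]
eef_rot: [[0.253, 0.967, 0.0], [0.967, -0.253, -0.0], [-0.0, 0.0, -1.0]]
wrist_force: [-1.5, 0.6, 5.6]
grip_width: 33.5
```

```bash
python3 - <<'E'
from h import *
np.set_printoptions(precision=3,suppress=True)
s=sensors.observe();print(s['tcp_pos'],s['wrist_force'],s['wrist_torque'],s['grip_width'],s['qpos'])
a=grab('wrist','w2.png')
cv2.imwrite('pics/w2c.png',cv2.convertScaleAbs(cv2.resize(a['frame'][100:400,160:480],None,fx=2,fy=2),alpha=1.6,beta=10))
E
```

```text
[ 483.349 -299.609  110.015] [-1.484  0.634  5.572] [0.193 0.502 0.003] 33.46127718430188 [ 0.666  0.383 -0.232  1.856  0.109  0.914  0.128]
```

View pics/w2c.png

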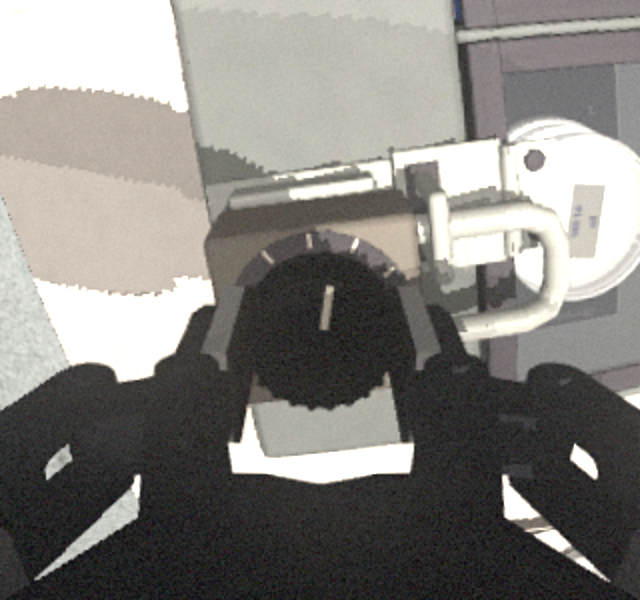

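The pads straddle the dial at crop (325,330), with the pointer end at (330,288). Now turning clockwise one click at a time.

Call:
step_arm --moves "0 0 -0.1 0 0 0.01 -1;0 0 -0.2 0 0 0.01 -1;0 0 -0.3 0 0 0.01 -1;0 0 -0.4 0 0 0.01 -1;0 0 -0.5 0 0 0.01 -1;0 0 -0.5 0 0 0.01 -1"

```text
clock: 4.6
tcp_pos: [483.5, -299.5, 110.1]
eef_rot: [[0.703, 0.711, 0.001], [0.711, -0.703, -0.0], [0.0, 0.001, -1.0]]
wrist_force: [0.7, 0.0, 0.1]
grip_width: 34.0
```

```bash
cat > st.py <<'E'
from h import *
import sys
np.set_printoptions(precision=3,suppress=True)
s=sensors.observe();R=s['eef_rot'];print(s['clock'],s['tcp_pos'],'F',s['wrist_force'],'T',s['wrist_torque'],'w',round(s['grip_width'],1),'yaw',np.degrees(np.arctan2(R[1,1],R[0,1])),'j7',s['qpos'][6])
grab('wrist',sys.argv[1]); grab('side','d'+sys.argv[1])
E
python3 st.py t1.png
```

```text
4.6 [ 483.492 -299.548  110.081] F [0.676 0.049 0.092] T [ 0.148 -0.01  -0.065] w 34.0 yaw -44.65561300961036 j7 -0.3516457708227106
```

Call:
step_arm --moves "0 0 -0.1 0 0 0 -1;0 0 -0.2 0 0 0 -1;0 0 -0.3 0 0 0 -1;0 0 -0.4 0 0 0 -1;0 0 -0.5 0 0 0 -1;0 0 -0.5 0 0 0 -1"

```text
clock: 5.3
tcp_pos: [483.5, -299.5, 110.1]
eef_rot: [[0.964, 0.266, 0.0], [0.266, -0.964, -0.0], [0.0, 0.0, -1.0]]
wrist_force: [-0.3, -1.0, -1.4]
grip_width: 33.7
```

```bash
python3 st.py t2.png; python3 - <<'E'
import numpy as np,cv2
ims=[cv2.resize(np.load(f'pics/{n}.npz')['frame'][195:245,295:375],None,fx=5,fy=4,interpolation=cv2.INTER_CUBIC) for n in('d1.png','dt1.png','dt2.png')]
cv2.imwrite('pics/cmp.png',np.vstack(ims))
E
```

```text
5.3 [ 483.457 -299.457  110.133] F [-0.278 -1.028 -1.447] T [-0.049 -0.007 -0.02 ] w 33.7 yaw -74.54891844228175 j7 -0.8307229603358628
```

View pics/cmp.png

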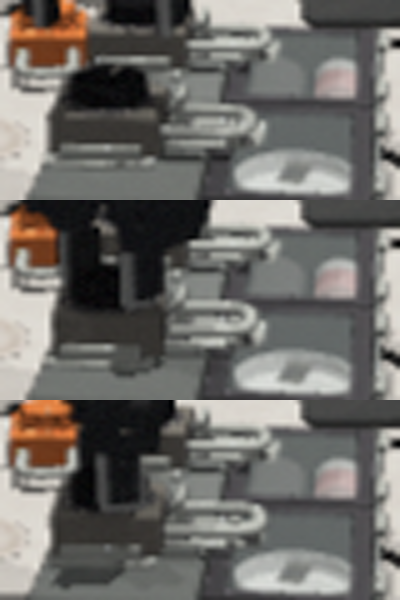

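The side crops (before, click 1, click 2) have the bow end at columns 265, 262 and 266. A jump would add about 11, so it has not happened yet.

Call:
step_arm --moves "0 0 -0.1 0 0 0 -1;0 0 -0.2 0 0 0 -1;0 0 -0.3 0 0 0 -1;0 0 -0.4 0 0 0 -1;0 0 -0.5 0 0 0 -1;0 0 -0.5 0 0 0 -1"

```text
clock: 6.0
tcp_pos: [482.1, -300.6, 110.2]
eef_rot: [[0.969, -0.248, -0.002], [-0.248, -0.969, -0.002], [-0.002, 0.003, -1.0]]
wrist_force: [-2.2, -3.0, -1.8]
grip_width: 33.6
```

```bash
python3 st.py t3.png; cat > bow.py <<'E'
import numpy as np,cv2,sys
for n in sys.argv[1:]:
    g=np.load(f'pics/{n}.npz')['frame'].max(2).astype(float)
    p=g[219:233,338:358].max(0); print(n,p.astype(int))
E
python3 bow.py d1.png dt1.png dt2.png dt3.png
```

```text
6.0 [ 482.121 -300.617  110.166] F [-2.24  -2.962 -1.806] T [-0.916  0.671  0.867] w 33.6 yaw -104.34320916472154 j7 -1.3078740377267228
d1.png [174 182 182 173 171 190 182 175 182 198 131 115 128 131 132 131 131 130
 119 119]
dt1.png [198 201 192 180 177 189 194 200 188 201 132 116 129 131 132 132 132 132
 120 117]
dt2.png [187 195 190 179 180 196 197 195 195 193 122 113 128 131 131 130 130 132
 120 117]
dt3.png [176 175 167 176 185 197 190 191 194 164 116 114 128 131 131 131 131 130
 120 116]
```

```bash
python3 - <<'E'
import numpy as np,cv2
f=lambda n:cv2.convertScaleAbs(cv2.resize(np.load(f'pics/{n}.npz')['frame'][110:310,220:420],(400,400),interpolation=cv2.INTER_CUBIC),alpha=1.6,beta=10)
h=lambda n:cv2.resize(np.load(f'pics/{n}.npz')['frame'][195:245,295:375],(400,200),interpolation=cv2.INTER_CUBIC)
cv2.imwrite('pics/c3.png',np.vstack([np.hstack([f('t2.png'),f('t3.png')]),np.hstack([h('dt2.png'),h('dt3.png')])]))
E
```

```text
(no output)
```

View pics/c3.png

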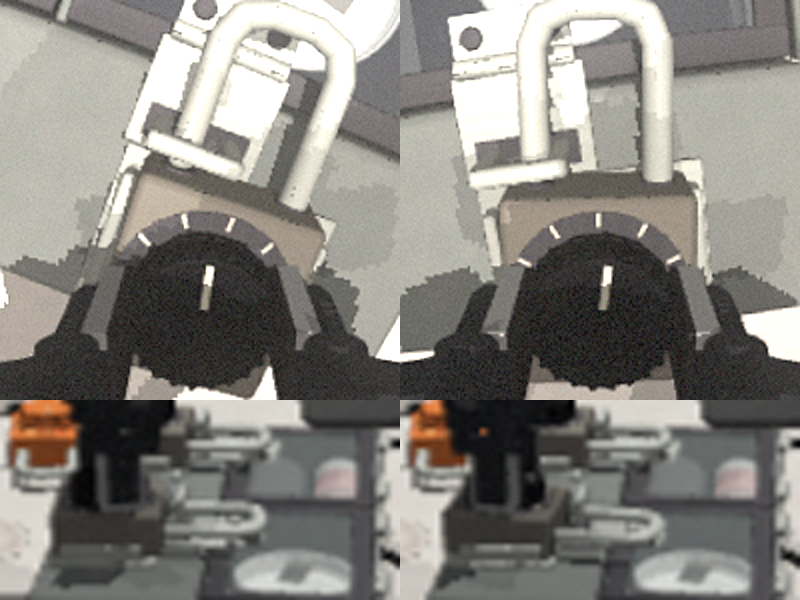

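In t3 the dial has followed the fingers but the body turned a few degrees with it, and the torque is 0.87 N m, well above a click. In the side crop the lock spans columns 55–266 at t2 and 45–264 at t3, about 4 mm longer. That suggests the notch is at click 3, so I'll check the shackle extension numerically from the wrist frames.

```bash
cat > prof.py <<'E'
from h import *
import sys
def proj(d,P):
    E=d['extrinsics'];c=E[:3,:3].T@(P-E[:3,3]);x,y,z=c[0],-c[1],-c[2]
    r=np.hypot(x,y);t=np.arctan2(r,z);return float(d['cx'])+float(d['fx'])*t*x/r,float(d['cy'])+float(d['fy'])*t*y/r
c=np.array([483,-300]);th=np.radians(-8.7);X=np.array([np.cos(th),np.sin(th)]);Y=np.array([-X[1],X[0]])
def prof(n,off,z,s):
    d=np.load(f'pics/{n}.npz');g=cv2.GaussianBlur(d['frame'],(3,3),0).max(2).astype(np.float32)
    uv=np.array([proj(d,np.r_[c+X*t+Y*off,z]) for t in s],np.float32)
    return cv2.remap(g,uv[:,:1],uv[:,1:],1)[:,0]
if __name__=='__main__':
  np.set_printoptions(linewidth=250)
  s=np.arange(55,92,1.)
  for n in sys.argv[1:]:
    print(n,'bow s55..',prof(n,2,92,s).astype(int))
    print('   front edge s20..',prof(n,-10,104,np.arange(16,40,1.)).astype(int))
E
python3 prof.py w2.png t1.png t2.png t3.png
```

```text
w2.png bow s55.. [ 74 111 177 190 195 198 198 199 202 187 113  95 122 141 152 161 164 165 158 168 170 160 156 150 144 141 146 171 187 189 192 197 193 177 163 159 158]
   front edge s20.. [ 20  18  20  19  21  22  22  27  52  58  57  58  57  57  42  25  23  23  23  25  40  88  96 129]
t1.png bow s55.. [ 87  84  76  68  81 143 177 188 195 193 123 126 152 167 181 185 178 159 182 210 210 186 137 131 131 131 131 131 131 132 130 129 163 199 201 198 196]
   front edge s20.. [ 26  26  35  63  67  66  66  66  84  92  88  64  41  55 103 142 143 143 144 144 143 145 145 144]
t2.png bow s55.. [159 157 129  88  88  81  81 142 182 194 204 207 208 207 141 123 152 154 184 191 176 154 168 209 209 191 140 129 124 126 128 129 129 128 128 128 158]
   front edge s20.. [ 86 116 139 107  89  97  97  97  95  91  73  57  56  62 109 136 135 136 137 137 137 138 139 140]
t3.png bow s55.. [193 193 141 143 168 172 146 140 176 156 121 122 106 110 140 155 177 195 184 165 144 174 208 207 207 207 208 166 123 112 114 122 126 125 109 103 108]
   front edge s20.. [ 63  63  75  95  94  93  88  74  58  54  54  54  54  59 105  93  91  95  96  95  97  98  97  98]
```

Call:
step_arm --moves "0 0 0.09 0 0 0 -1;0 0 0.09 0 0 0 -1;0 0 0.09 0 0 0 -0.1;0 0 0.09 0 0 0 0.25;0 0 0.09 0 0 0 0.25;0 0 0.09 0 0 0.2 0.25;0 0 0.09 0 0 0.5 0.25;0 0 0.09 0 0 0.6 0.25;0 0 0.09 0 0 0.6 0.25"

```text
clock: 7.0
tcp_pos: [485.0, -299.7, 172.2]
eef_rot: [[0.987, -0.161, 0.004], [-0.161, -0.987, -0.001], [0.004, 0.001, -1.0]]
wrist_force: [-0.3, -0.0, 0.5]
grip_width: 53.1
```

```bash
python3 st.py t4.png; python3 - <<'E'
from h import *
a=np.load('pics/t4.png.npz');w=np.load('pics/w1.png.npz')
f=lambda d:cv2.convertScaleAbs(d['frame'],alpha=1.6,beta=10)
x=f(a)[60:260,220:420];print(a['extrinsics'])
h=lambda n:cv2.resize(np.load(f'pics/{n}.npz')['frame'][195:245,295:375],(320,200),interpolation=cv2.INTER_CUBIC)
L=cv2.resize(x,(600,600),interpolation=cv2.INTER_CUBIC)
cv2.imwrite('pics/c4.png',np.hstack([L,cv2.resize(np.vstack([h('d1.png'),h('dt2.png'),h('dt4.png')]),(200,600))]))
E
```

```text
7.0 [ 484.978 -299.678  172.221] F [-0.259 -0.037  0.535] T [ 0.007  0.017 -0.04 ] w 53.1 yaw -99.25375723454283 j7 -1.2306385747373458
[[-1.60473682e-01  9.50224829e-01  2.67059865e-01  5.52906647e+02]
 [-9.87038951e-01 -1.54904285e-01 -4.19377016e-02 -3.09687128e+02]
 [ 1.51847214e-03 -2.70328387e-01  9.62766980e-01  3.14985998e+02]
 [ 0.00000000e+00  0.00000000e+00  0.00000000e+00  1.00000000e+00]]
```

View pics/c4.png

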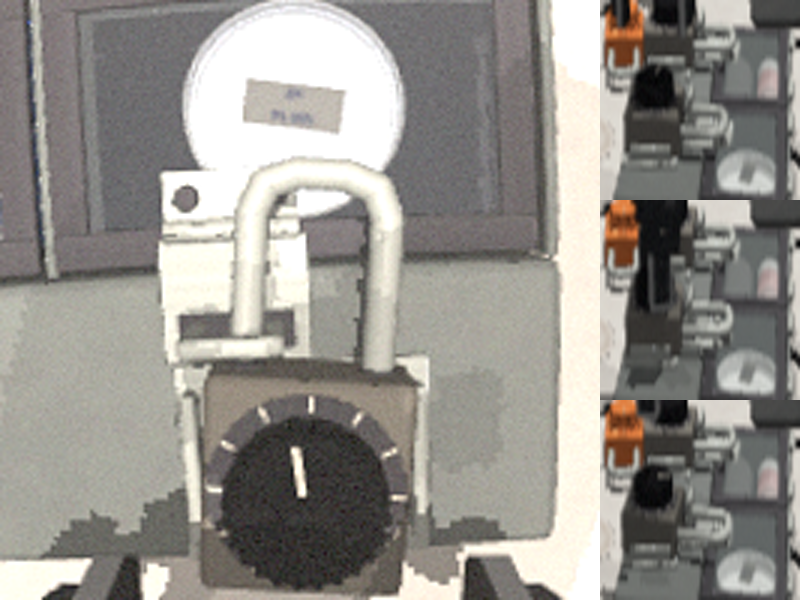

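```bash
python3 - <<'E'
from h import *
np.set_printoptions(precision=1,suppress=True)
a=np.load('pics/t4.png.npz');w=np.load('pics/w0.png.npz');w1=np.load('pics/w1.png.npz')
P=lambda u,v,z:onz(a,220+u/3,60+v/3,z,True)
Q=lambda u,v,z:onz(w,230+u/5,60+v/5,z,True)
S=lambda u,v,z:onz(w1,240+u/4.4,160+v/4.4,z,True)
ang=lambda p,q:np.degrees(np.arctan2((p-q)[1],(p-q)[0]))
print('ptr',ang(Q(342,493,120),Q(390,505,120)),ang(S(370,228,120),S(358,303,120)),ang(P(293,448,120),P(302,495,120)))
b=P(320,159,96);e1=P(208,373,104);e2=P(415,381,104);e3=P(205,585,104);e4=P(402,592,104)
X=np.r_[np.cos(np.radians(-8.7)),np.sin(np.radians(-8.7))]
print('bow end',b,'edges',e1,e2,e3,e4,'ctr',(e1+e2+e3+e4)/4,'yaw body',ang(e1,e2)-90,'ext',(b-(e1+e2)/2)[:2]@X)
print('legs',P(248,290,90),P(383,290,90),'eye',P(232,348,107))
bo=Q(412,197,96);print('old ext',(bo-(Q(308,385,104)+Q(520,385,104))/2)[:2]@X,Q(412,197,96))
E
```

```text
ptr 66.97617776934969 66.68253309718287 1.0244443574853859
bow end [ 556.6 -315.2   96. ] edges [ 512.1 -281.5  104. ] [ 502.4 -328.9  104. ] [ 459.1 -270.5  104. ] [ 449.2 -319.   104. ] ctr [ 480.7 -300.   104. ] yaw body -11.491097870034949 ext 50.30780547767782
legs [ 528.1 -293.1   90. ] [ 522.9 -325.5   90. ] eye [ 517.5 -288.4  107. ]
old ext 44.07767058799697 [ 552.1 -309.8   96. ]
```

The bow-to-body extension went from 44 to 50 mm, so the shackle has jumped. The pointer turned about 63°, which is 2 clicks, and the third attempt met the stop. The lock now yaws about -11.5° and the bow point is near (539,-312). Next I'll go to the bow.

Call:
step_arm --moves "0 0 -0.03 0.3 -0.06 0 0.6;0 0 -0.03 0.54 -0.12 -0.05 0.6;0 0 -0.03 0.54 -0.12 -0.3 0.6;0 0 -0.03 0.54 -0.12 -0.5 0.6;0 0 -0.03 0.54 -0.12 -0.65 0.6;0 0 -0.03 0.54 -0.12 -0.75 0.6;0 0 -0.03 0.54 -0.12 -0.81 0.6;0 0 -0.03 0.54 -0.12 -0.83 0.6;0 0 -0.03 0.54 -0.12 -0.83 0.6"

```text
clock: 8.0
tcp_pos: [537.6, -311.6, 87.7]
eef_rot: [[0.981, -0.192, 0.001], [-0.192, -0.981, -0.0], [0.001, 0.0, -1.0]]
wrist_force: [-0.5, -0.1, 0.6]
grip_width: 68.1
```

```bash
python3 st.py t5.png
```

```text
8.0 [ 537.567 -311.648   87.707] F [-0.493 -0.076  0.636] T [-0.025  0.024  0.012] w 68.1 yaw -101.05710021338693 j7 -1.2758762208655177
```

Call:
step_arm --moves "0 0 0 0 0 0 -1;0 0 0 0 0 0 -1;0 0 0 0 0 0 -1;0 0 0 0 0 0 -1;0 0 0 0 0 0 -1;0 0 0 0 0 0 -1"

```text
clock: 8.7
tcp_pos: [537.9, -311.7, 88.1]
eef_rot: [[0.981, -0.192, 0.001], [-0.192, -0.981, -0.001], [0.001, 0.0, -1.0]]
wrist_force: [0.2, 0.1, 5.6]
grip_width: 37.1
```

```bash
python3 st.py t6.png
```

```text
8.7 [ 537.922 -311.744   88.056] F [0.225 0.131 5.584] T [0.09  0.067 0.019] w 37.1 yaw -101.05616868862865 j7 -1.2759060780222662
```

Grip width reads 37 on the 40 mm legs (it read 34 on the 36 mm dial), so the bow is held. Pulling in small steps.

Call:
step_arm --moves "0 0 0 0.02 0 0 -1;0 0 0.02 0.04 -0.01 0 -1;0 0 0.03 0.06 -0.01 0 -1;0 0 0.03 0.08 -0.01 0 -1;0 0 0.03 0.09 -0.01 0 -1;0 0 0.03 0.09 -0.01 0 -1"

```text
clock: 9.4
tcp_pos: [545.0, -312.1, 87.3]
eef_rot: [[0.987, -0.161, -0.003], [-0.161, -0.987, 0.001], [-0.003, -0.001, -1.0]]
wrist_force: [-3.4, 0.9, 6.2]
grip_width: 37.6
```

Call:
step_arm --moves "0 0 0 0.01 0 0 -1;0 0 0 0.02 0 0 -1;0 0 0 0.03 -0.01 0 -1;0 0 0 0.04 -0.01 0 -1;0 0 0 0.04 -0.01 0 -1"

```text
clock: 9.9
tcp_pos: [547.9, -312.7, 86.9]
eef_rot: [[0.987, -0.161, -0.005], [-0.161, -0.987, 0.002], [-0.006, -0.001, -1.0]]
wrist_force: [-4.1, 1.6, 7.3]
grip_width: 37.4
```

```bash
python3 st.py t7.png
```

```text
9.9 [ 547.895 -312.712   86.904] F [-4.103  1.638  7.324] T [ 0.599  1.056 -0.06 ] w 37.4 yaw -99.29047483706108 j7 -1.2544566311145837
```

Call:
step_arm --moves "0 0 0 0.01 0 0.005 -1;0 0 0 0.02 0 0.01 -1;0 0 0 0.03 -0.01 0.01 -1;0 0 0 0.04 -0.01 0.01 -1;0 0 0 0.04 -0.01 0.01 -1"

```text
clock: 10.5
tcp_pos: [550.8, -313.1, 87.1]
eef_rot: [[0.987, -0.161, -0.008], [-0.161, -0.987, 0.003], [-0.008, -0.002, -1.0]]
wrist_force: [-4.8, 2.2, 5.0]
grip_width: 37.5
```

Call:
step_arm --moves "0 0 0 0.01 0 0 -1;0 0 0 0.02 0 0 -1;0 0 0 0.03 -0.01 0 -1;0 0 0 0.03 -0.01 0 -1"

```text
clock: 10.9
tcp_pos: [552.5, -313.5, 86.7]
eef_rot: [[0.987, -0.161, -0.011], [-0.161, -0.987, 0.005], [-0.011, -0.003, -1.0]]
wrist_force: [-7.6, 3.3, 5.7]
grip_width: 37.6
```

```bash
python3 st.py t8.png
```

```text
10.9 [ 552.527 -313.451   86.735] F [-7.601  3.336  5.746] T [ 0.947  1.845 -0.019] w 37.6 yaw -99.28279578020786 j7 -1.256252035726643
```

Call:
step_arm --moves "0 0 0 0.02 0 0 -1;0 0 0 0.03 0 0 -1;0 0 0 0.04 -0.01 0 -1;0 0 0 0.04 -0.01 0 -1;0 0 0 0.04 -0.01 0 -1"

```text
clock: 11.5
tcp_pos: [552.7, -313.5, 86.2]
eef_rot: [[0.987, -0.162, -0.019], [-0.162, -0.987, 0.008], [-0.02, -0.005, -1.0]]
wrist_force: [-14.3, 5.4, 9.6]
grip_width: 37.3
```

```bash
python3 st.py t9.png;python3 - <<'E'
from h import *
a=np.load('pics/t9.png.npz');b=np.load('pics/dt9.png.npz')
f=cv2.convertScaleAbs(a['frame'][200:400,200:440],alpha=1.8,beta=15)
cv2.imwrite('pics/c9.png',np.hstack([cv2.resize(f,(480,400)),cv2.resize(b['frame'][195:255,295:375],(320,400),interpolation=cv2.INTER_CUBIC)]))
E
```

```text
11.5 [ 552.672 -313.512   86.156] F [-14.277   5.418   9.58 ] T [1.438 3.249 0.034] w 37.3 yaw -99.3026326760708 j7 -1.257326277591922
```

View pics/c9.png

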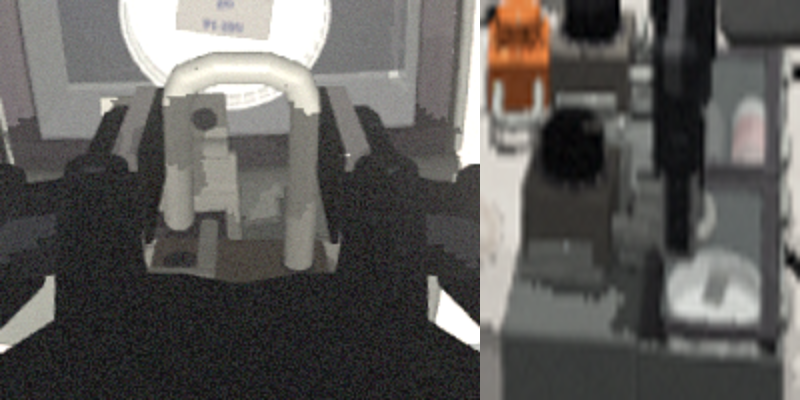

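The bow sits between the pads and the short leg's end at crop (178,225) is clear of its hole at (178,258). TCP x stalls at 552.7 while the force climbs to 14 N, so the shackle is fully drawn. I'll relax the pull, release, rise and move over the body.

Call:
step_arm --moves "0 0 0 -0.03 0.01 0 -1;0 0 0 -0.06 0.01 0 -1;0 0 0 -0.08 0.02 0 -1;0 0 0 -0.08 0.02 0 -1;0 0 0 -0.08 0.02 0 0.6;0 0 0 -0.08 0.02 0 0.6;0 0 0 -0.08 0.02 0 0.6;0 0 0 -0.08 0.02 0 0.6"

```text
clock: 12.4
tcp_pos: [553.7, -314.9, 88.3]
eef_rot: [[0.987, -0.161, 0.001], [-0.161, -0.987, -0.001], [0.001, 0.001, -1.0]]
wrist_force: [0.1, -0.3, 0.1]
grip_width: 68.5
```

Call:
step_arm --moves "0 0 0 0 0 0.2 0.6;0 0 0 0 0 0.5 0.6;0 0 0 0 0 0.88 0.6;0 0 0 -0.3 0.06 0.88 0.6;0 0 0 -0.65 0.13 0.88 0.6;0 0 0 -0.65 0.13 0.88 0.6;0 0 0 -0.65 0.13 0.88 0.6"

```text
clock: 13.1
tcp_pos: [488.2, -301.8, 176.7]
eef_rot: [[0.987, -0.162, 0.001], [-0.162, -0.987, -0.001], [0.001, 0.0, -1.0]]
wrist_force: [-1.0, -0.2, -0.3]
grip_width: 68.3
```

```bash
python3 st.py t10.png; python3 - <<'E'
from h import *
a=np.load('pics/t10.png.npz')
f=cv2.convertScaleAbs(a['frame'][60:260,220:420],alpha=1.6,beta=10)
cv2.imwrite('pics/c10.png',cv2.resize(f,(600,600),interpolation=cv2.INTER_CUBIC))
E
```

```text
13.1 [ 488.18  -301.816  176.696] F [-0.952 -0.186 -0.306] T [0.015 0.012 0.011] w 68.3 yaw -99.29971031265339 j7 -1.2319630097275573
```

View pics/c10.png

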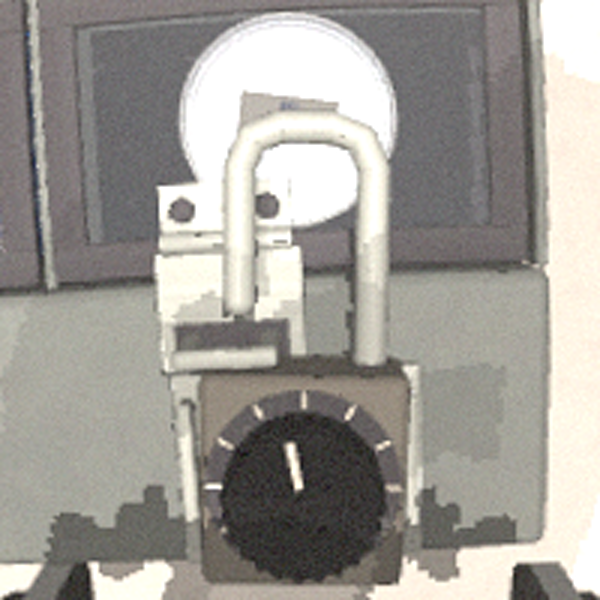

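```bash
python3 - <<'E'
from h import *
np.set_printoptions(precision=1,suppress=True)
a=np.load('pics/t10.png.npz')
P=lambda u,v,z:onz(a,220+u/3,60+v/3,z,True)
X=np.r_[np.cos(np.radians(-8.7)),np.sin(np.radians(-8.7))]
e=[P(203,376,104),P(410,374,104),P(202,583,104),P(400,583,104)];print(e,'ctr',sum(e)/4,'yaw',np.degrees(np.arctan2(*((e[0]-e[1])[[1,0]])))-90)
print('ext',(P(306,112,96)-(e[0]+e[1])/2)[:2]@X,'leg end',P(240,318,92)[:2]@X,'front',(e[0]+e[1])[:2]@X/2,'eye',P(225,356,107)[:2]@X,'leg y',P(240,300,92),P(372,300,92))
E
```

```text
[array([ 513.7, -281.7,  104. ]), array([ 506.2, -330.4,  104. ]), array([ 460.7, -271.1,  104. ]), array([ 452.5, -321. ,  104. ])] ctr [ 483.3 -301.1  104. ] yaw -8.713557929870504
ext 62.16530273653968 leg end 562.3641584349318 front 550.4021600791552 eye 555.7637930373078 leg y [ 528.7 -292.6   92. ] [ 523.5 -324.7   92. ]
```

The last view shows the shackle fully out: extension is 62 mm, against 46 mm locked. The gap between leg end (562) and body front (550) is 12 mm, and the eye (553–558) sits inside it with about 3 mm to the body, so no further easing is needed. Gripping the body by its sides, above the cheeks.

Call:
step_arm --moves "0 0 0.01 -0.04 0.01 -0.2 0.6;0 0 0.01 -0.04 0.01 -0.5 0.6;0 0 0.01 -0.04 0.01 -0.68 0.6;0 0 0.01 -0.04 0.01 -0.78 0.6;0 0 0.01 -0.04 0.01 -0.83 0.6;0 0 0.01 -0.04 0.01 -0.85 0.6;0 0 0.01 -0.04 0.01 -0.85 0.6"

```text
clock: 13.9
tcp_pos: [485.0, -300.8, 91.9]
eef_rot: [[0.989, -0.15, 0.001], [-0.15, -0.989, -0.001], [0.001, 0.001, -1.0]]
wrist_force: [0.5, 0.6, -0.0]
grip_width: 68.1
```

Call:
step_arm --moves "0 0 0 0 0 0 -1;0 0 0 0 0 0 -1;0 0 0 0 0 0 -1;0 0 0 0 0 0 -1;0 0 0 0 0 0 -1;0 0 0 0 0 0 -1"

```text
clock: 14.5
tcp_pos: [485.2, -301.2, 92.8]
eef_rot: [[0.989, -0.151, 0.002], [-0.151, -0.989, -0.002], [0.002, 0.001, -1.0]]
wrist_force: [-1.0, -0.2, 5.7]
grip_width: 48.3
```

```bash
python3 st.py t11.png
```

```text
14.5 [ 485.202 -301.203   92.807] F [-0.988 -0.243  5.666] T [-0.004  0.193  0.006] w 48.3 yaw -98.66604229099008 j7 -1.2142179063690426
```

Gripped: width reads 48 on the 50 mm body. Lifting slowly and watching the forces.

Call:
step_arm --moves "0 0 0 0 0 0.02 -1;0 0 0 0 0 0.05 -1;0 0 0 0 0 0.08 -1;0 0 0 0 0 0.12 -1;0 0 0 0 0 0.16 -1;0 0 0 0 0 0.2 -1;0 0 0 0 0 0.2 -1"

```text
clock: 15.3
tcp_pos: [484.8, -300.8, 112.1]
eef_rot: [[0.989, -0.15, 0.001], [-0.15, -0.989, -0.001], [0.001, 0.001, -1.0]]
wrist_force: [-0.1, -0.1, -4.3]
grip_width: 48.6
```

```bash
python3 st.py t12.png
```

```text
15.3 [ 484.81  -300.763  112.118] F [-0.104 -0.077 -4.297] T [0.01  0.043 0.002] w 48.6 yaw -98.65392507840048 j7 -1.2157139789922637
```

The load reads 4.3 N (0.44 kg) with no side force, so the lock hangs free. Lifting on to about 265 mm.

Call:
step_arm --moves "0 0 0 0 0 0.15 -1;0 0 0 0 0 0.3 -1;0 0 0 0 0 0.45 -1;0 0 0 0 0 0.6 -1;0 0 0 0 0 0.75 -1;0 0 0 0 0 0.9 -1;0 0 0 0 0 0.9 -1"

```text
clock: 16.1
tcp_pos: [485.5, -301.3, 203.3]
eef_rot: [[0.989, -0.151, 0.004], [-0.151, -0.989, -0.002], [0.004, 0.002, -1.0]]
wrist_force: [1.2, 0.6, -4.8]
grip_width: 48.6
```

Call:
step_arm --moves "0 0 0 0 0 0.15 -1;0 0 0 0 0 0.3 -1;0 0 0 0 0 0.45 -1;0 0 0 0 0 0.55 -1;0 0 0 0 0 0.62 -1;0 0 0 0 0 0.65 -1;0 0 0 0 0 0.65 -1;0 0 0 0 0 0.65 -1;0 0 0 0 0 0.65 -1;0 0 0 0 0 0.65 -1"

```text
clock: 17.1
tcp_pos: [484.1, -300.3, 265.8]
eef_rot: [[0.989, -0.15, -0.001], [-0.15, -0.989, 0.0], [-0.001, -0.0, -1.0]]
wrist_force: [0.8, -0.5, -3.8]
grip_width: 48.4
```

```bash
python3 st.py t13.png; python3 - <<'E'
from h import *
a=np.load('pics/t13.png.npz')['frame'];b=np.load('pics/dt13.png.npz')['frame']
cv2.imwrite('pics/c13.png',np.hstack([cv2.resize(cv2.convertScaleAbs(a[160:360,220:420],alpha=1.6,beta=10),(400,400)),cv2.resize(b[110:260,260:410],(400,400),interpolation=cv2.INTER_CUBIC)]))
s=sensors.observe();print(s['qvel'])
E
```

```text
17.1 [ 484.08  -300.35   265.844] F [ 0.774 -0.464 -3.832] T [-0.028  0.015 -0.028] w 48.4 yaw -98.65122046087076 j7 -1.2253965925131811
[ 0.00049953 -0.00150905  0.0005503  -0.00118505  0.00070235  0.00149715
 -0.00164342]
```

The viewer is at its limit, but the numbers are clear: the 3.8–4.8 N load is still held, width is 48.4, the tool is level and the joint speeds are about zero.

```bash
python3 -c "
from h import *
print(workorder.finish_job())"
```

```text
the job is handed in; nothing more can be done
None
```

The right bay holds the culture dishes, so I opened the right lock. It is now held in the gripper by its body sides, dial up, and I have handed the job in at 17 s of the 64 s allowed.

- **Dial:** I turned it clockwise click by click. The third attempt hit a hard stop at 0.87 N m. The pointer showed about 63°, which is 2 clicks. The shackle measured 6 mm further out, where 5 mm was expected.
- **Body twist:** At that stop the lock body twisted a few degrees between the cheeks. It straightened again when I pulled the shackle.
- **Shackle:** I drew it to its stop. It measured 62 mm out against a nominal 46 mm when locked, with the eye inside the 12 mm gap.
- **Lift:** The lock came off with no side force, at a load of 4.3 N (about 0.44 kg).
- **Last check:** The fingertips are at 266 mm, so the lock's underside should be near 250 mm, more than 160 mm above the safe's highest point. The tool was level, the joint speeds were about zero and the grip width was steady at 48 mm.

**Not seen:** The last picture was refused because the 12-picture limit was reached, so the final pose is confirmed by force, width and pose readings only. I never moved toward the left lock or the bench items, but did not check them afterwards.

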